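# Clamp the fallen spice jar and hold the lever

### The arm

A 7-joint arm with a two-finger parallel gripper is mounted at the origin on a cart in front of the work surface, level with it; the furniture and walls round the work are solid. World frame = base frame: x ahead of the robot, y to its left, z up, the work surface at z = 0. Lengths are in m, angles in degrees, forces in N, time in s.
With the tool pointing down it reaches from about 0.425 to 0.875 m from the base axis. Payload 4.7 kg.
Tool frame: the origin (TCP) lies at the very end of the fingers, on their centre line; the grasp point (between the pads) lies 19 mm behind it; z points along the fingers, y is the line along which they close (so a half turn about z gives the same grasp; the last joint's range is limited). The gripper opens to 87 mm and grips with 3 to 60 N. Pads are 19 mm wide; open, the fingers measure 117 mm over their backs; the gripper's body (75 mm by 190 mm) begins 51 mm behind the grasp point.
Start: joints at [-73.849, 18.392, -4.016, 83.108, 1.295, 78.541, -3.26], TCP at [0.172, 0.627, 0.223] pointing down, gripper open.
Joint ranges: [-163.93, 163.93], [-17.29, 119.83], [-79.2, 71.16], [3.27, 140.29], [-89.18, 269.18], [5.43, 117.66], [-154.24, 154.24]. Speed limits (degrees/s): [147.25, 147.25, 180, 180, 180, 180, 180].

### API

Orientations are given as [roll, pitch, yaw] about the fixed x, y, z axes, in that order (R = Rz(yaw) Ry(pitch) Rx(roll)).
In Python, from cell import telemetry, cams, env gives the robot as it stands.
- The arm moves only by the tool arm_command, never from a script. Its argument "series" is text: rows parted by semicolons, each of 5 numbers parted by spaces: the shift along the tool's x, y, z in mm, then the turn about the tool's z in rad, then the closure in counts, from 0 (fully open) to 255 (shut). A call has 1 to 20 rows; each row shifts and turns the commanded pose from where the row before left it, along the tool's axes as they then stand; what a row does not reach is not made up. A row lasts 1/12 s, in which the tool goes at most 41.7 mm and 7.16 degrees, less where a joint would pass 70% of its speed; a pose out of reach is approached as far as the arm can. A call is refused whole if a number of a shift passes 41.7 or a number of a turn 0.125, either way. A call with a gripper value outside its range is refused whole. The fingers move at their own pace and stop on an object; "squeeze" is the grip in N (left out, the last holds). Time passes only in rows, so rows that do not move let the fingers close. It gives the time, the measured TCP pose, the force, the opening and the grip force at its end, in the units of the state.
- telemetry.get_obs(): the state, without advancing time (a new reading comes with each control period).
- cams.read_camera(name): name is "side" or "top" or "wrist"; returns the picture (400x640x3 uint8, blue, green, red); there is no depth.
- cams.calibration(name): a dict with "K" (3x3 intrinsics, pixels), "dist" ([k1, k2, p1, p2, k3] as OpenCV has them; the pictures are not rectified), "origin" and "rotation" of the camera in the world; the wrist camera has in their place "hand_eye" (4x4, takes a point from camera to tool coordinates, whose origin is the TCP and whose axes are the flange's). Camera axes: x right, y down, z forward; pixel columns grow to the right and rows downward; lengths in m; the calibration is good to about 2 mm. A picture is of the moment at which its call begins: read the wrist's pose just before it. calibration takes no time and is no camera call.
- env.sign_off(): hands the job in; it is judged then, once.
The state is a dict: "time_s": time; "qpos": joint angles; "joint_velocities": joint speeds; "effort": joint torques, N m; "tool_pos": TCP position; "tool_rot": TCP orientation; "force": force on the tool from outside, world axes, zero at the start; "wrist_torque": the same for the moment, N m; "grip_width": finger opening in m; "grasp_force": force on a finger pad.
Only numpy, scipy, OpenCV 4.12 (cv2) and the standard library are available. Lean on these libraries where they do the work, as an engineer would, in place of code of your own. Each camera call takes 0.05 s, during which the arm holds its last target. There are 200 camera calls.

### The job

The cap of the fallen spice jar is stuck and I want to unscrew it: stand the jar upright, cap up, on the jar clamp's board against its two posts, and let go of it. Then flip the clamp's safety catch over, outwards, and only then pull the lever by its handle towards the posts until its pad clamps the jar firmly. The lever springs back, so finish while still holding the handle with the jar clamped; do not push the other things about.

Things in the scene. Friction and masses are not known exactly. Their poses are not given: they have to be found in the camera images.
- jar: the fallen spice jar, glass with a green cap, the only one lying down: round, 44 mm across (cap 45 mm), 106 mm tall, about 0.11 kg. Origin: centre of its underside; its z axis runs along it to the cap. It lies on the worktop at the left, its cap pointing roughly to the left; it can roll
- clamp: one-hand jar clamp, fixed on the worktop: grey board 12 mm thick, 140 x 225 mm, with a tongue to the catch at the back right. Origin: on the worktop under the jar's place; x points away from the posts (roughly away from the robot), y left, z up. The two rubber-sleeved posts, 18 mm thick, stand at x = -22, y = +-22 mm, their tops 66 mm above the worktop
- seat (a point): the place of the jar: the point on the board's top (12 mm above the worktop) where the centre of the jar's underside is when the jar touches both posts. Same axes as clamp. With the lever open the pad is over 40 mm clear of a jar standing here
- pivot (a point): the lever's upright pivot axis, at the left end of the arm, at worktop height: x = 45, y = 130 mm in the clamp's frame. Its hub is 38 mm wide, top 60 mm above the worktop
- lever_angle (a joint): angle of the lever, an aluminium arm 315 mm long, top 50 mm above the worktop, that swings level about the pivot. 0: open, it points from the pivot along (0.435, -0.900) in the clamp's x, y. It grows as the handle is pulled to the posts, clockwise from above; at 0.45 it points along the clamp's -y. Stop at 0.50. With the catch up it moves under 0.03
- lever: the whole lever with its handle. Origin: on the pivot axis, 12 mm above the worktop; its -y axis runs along the arm, its own -x is the way the handle is pulled; both turn with it. A spring draws it back to 0: 1 N at the handle when open, 2.5 N just before the pad meets the jar, about 9 N in all at 0.45
- handle_mid (a point): point on the axis of the lever's handle, an upright black round grip 18 mm thick and 72 mm tall on the arm, 225 mm from the pivot. This point is 92 mm above the worktop, the top of the handle 122 mm, its foot (the top of the arm) 50 mm
- pad: the lever's sprung rubber pad, 42 x 34 mm, on the arm's side facing the posts, 130 mm from the pivot; gives up to 16 mm at 1.2 N per mm. Origin: centre of its face. It meets a jar on its seat at a lever angle of about 0.38, presses with 4 N at 0.405, 6 N at 0.42 and 11 N at 0.45
- catch (a joint): angle of the safety catch, an upright steel flap 16 x 12 mm with a ball knob, hinged 20 mm above the worktop in front of the arm's free end, which it blocks. 0 to 0.15: up. It flips outwards, away from the pivot along the open arm, (0.435, -0.900) in the clamp's x, y; 1.5: lying flat. Over when past 1.0; stays where it is left (stiff hinge, under 1 N at the knob)
- catch_knob (a point): centre of the catch's ball knob, 20 mm across, 68 mm from the catch's hinge (88 mm above the worktop when up). It is about 77 mm from the handle's axis
- jar_b: bystander: upright spice jar of the same kind, 46 x 106 mm, origin under it, behind the clamp
- tin: bystander: tin, 58 mm across, 72 mm tall, origin under it, at the back left
- cup: bystander: blue cup with handle, 60 x 90 x 52 mm, origin under it, behind the clamp, between upright jar and tin
- pepper: bystander: glass shaker, 44 mm across, 90 mm tall, origin under it, at the far right (nearer to the robot)
- salt: bystander: glass shaker, 44 mm across, 90 mm tall, origin under it, at the far right (farther from the robot)

How it is judged:
By the outcome, as a careful person would: the job done as asked, in the order asked, and still so for the second after the job is handed in, while the arm keeps its last pose, push and grip.
It also fails if it takes over 61 s, if anything falls off the work surface, if the arm or the gripper's body presses on something with over 40 N, if the wrist force passes 120 N, or if a joint passes its speed limit or range.

## Working session

There is one attempt and no reset: what is moved stays moved. The work goes in short steps, Python scripts to look and compute and a tool call to move; the robot and the scene stay as the last step left them, time stands still between calls to the robot, and variables do not carry over. Pictures are saved under pics/ and viewed, at most 10 in all, crops included, and the job is handed in when it is done.

Besides the shell and the picture viewer there is one more tool, called after "Emit:" by a JSON object that holds its "fn" and its "kwargs", one argument or row to a line. arm_command: Moves the arm, as the interface text tells. Its arguments: {"type":"object","properties":{"series":{"type":"string"},"squeeze":{"type":"number"}},"required":["series"]}

```bash
ls; mkdir -p pics; python3 - <<'E'
from cell import telemetry, cams
import cv2
o=telemetry.get_obs();print({k:o[k] for k in('time_s','tool_pos','tool_rot','grip_width','force')})
for n in('top','side','wrist'):
    cv2.imwrite(f'pics/{n}0.png',cams.read_camera(n))
    c=cams.calibration(n);print(n,c)
E
```

```text
pics
{'time_s': 0.0, 'tool_pos': array([0.17191613, 0.62628578, 0.22144344]), 'tool_rot': array([-1.79890245e+02,  4.90440824e-03,  1.64654129e+02]), 'grip_width': 0.08688518284293989, 'force': array([-0.83577642, -0.3668457 , -0.11174125])}
top {'K': array([[448.90054254,   0.        , 318.95797839],
       [  0.        , 448.90054254, 197.04447871],
       [  0.        ,   0.        ,   1.        ]]), 'dist': array([0.00808668, 0.        , 0.        , 0.        , 0.        ]), 'origin': array([ 0.27431806, -0.04780093,  1.33125056]), 'rotation': array([-167.24105944,   -0.30754617,  -87.6782082 ])}
side {'K': array([[432.50430194,   0.        , 316.24416176],
       [  0.        , 432.50430194, 202.14814195],
       [  0.        ,   0.        ,   1.        ]]), 'dist': array([-0.04747079,  0.        ,  0.        ,  0.        ,  0.        ]), 'origin': array([-0.0587606 , -0.6507    ,  1.12996288]), 'rotation': array([-140.60031055,   -0.27210338,  -43.61667115])}
wrist {'K': array([[304.33779785,   0.        , 321.20246707],
       [  0.        , 304.33779785, 199.60887686],
       [  0.        ,   0.        ,   1.        ]]), 'dist': array([-0.01853197,  0.        ,  0.        ,  0.        ,  0.        ]), 'hand_eye': array([[ 1.87340411e-04, -9.51845591e-01, -3.06577782e-01,
         8.53458913e-02],
       [ 9.99999977e-01,  1.45935571e-04,  1.57977126e-04,
         1.71428967e-05],
       [-1.05629227e-04, -3.06577805e-01,  9.51845596e-01,
        -1.62437379e-01],
       [ 0.00000000e+00,  0.00000000e+00,  0.00000000e+00,
         1.00000000e+00]])}
```

View pics/top0.png

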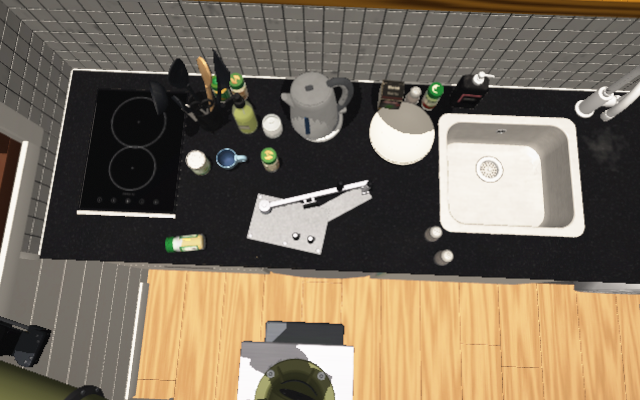

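View pics/side0.png

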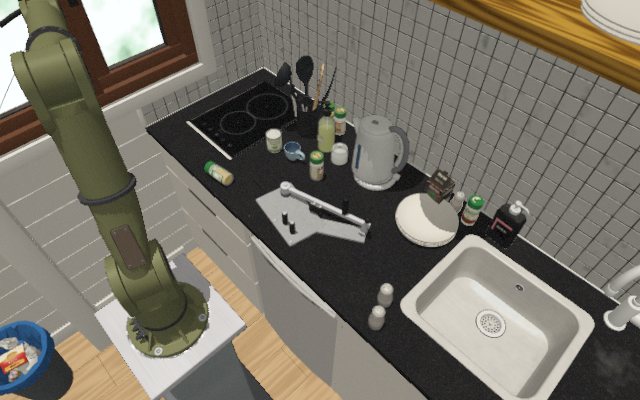

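The top view shows the jar at about (185,243) with its cap to the left, the clamp board at about (290,222), the hub at (265,205), the posts at (296,237) and (311,239), and the catch at about (365,187). I'll enlarge both views.

```bash
python3 - <<'E'
import cv2
a=cv2.imread('pics/top0.png')[140:265,150:385];cv2.imwrite('pics/topc.png',cv2.resize(a,None,fx=3.4,fy=3.4,interpolation=cv2.INTER_CUBIC))
a=cv2.imread('pics/side0.png')[145:255,195:385];cv2.imwrite('pics/sidec.png',cv2.resize(a,None,fx=4,fy=4,interpolation=cv2.INTER_CUBIC))
E
```

```text
(no output)
```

View pics/topc.png

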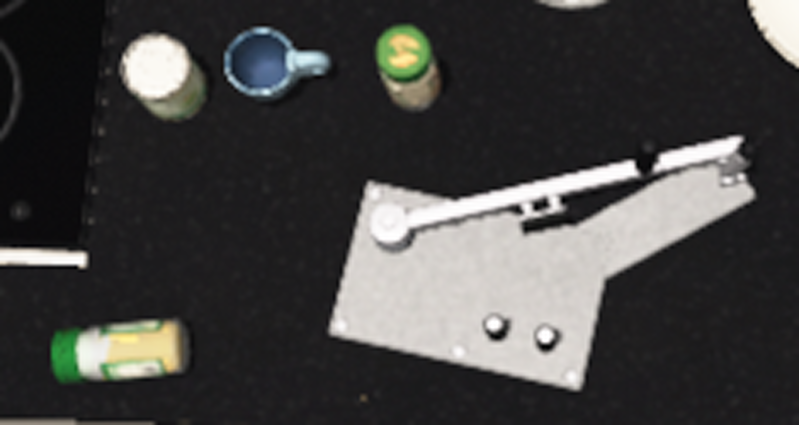

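View pics/sidec.png

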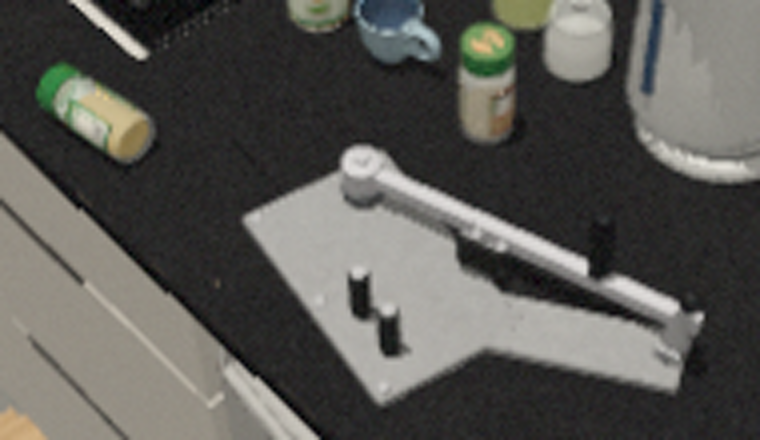

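```bash
cat > h.py <<'E'
import numpy as np, cv2
from scipy.spatial.transform import Rotation as Rt
from scipy.optimize import least_squares
from cell import telemetry, cams
def Tf(p,rpy):
    T=np.eye(4);T[:3,:3]=Rt.from_euler('xyz',rpy,degrees=True).as_matrix();T[:3,3]=p;return T
def pose():
    o=telemetry.get_obs();return Tf(o['tool_pos'],o['tool_rot'])
def campose(n,tool=None):
    c=cams.calibration(n)
    return Tf(c['origin'],c['rotation']) if n!='wrist' else tool@c['hand_eye']
def proj(P,n,tool=None):
    c=cams.calibration(n);W=np.linalg.inv(campose(n,tool))
    return cv2.projectPoints(np.atleast_2d(P).astype(float),cv2.Rodrigues(W[:3,:3])[0],W[:3,3],c['K'],c['dist'])[0][:,0]
def pix2z(uv,n,z,tool=None):
    c=cams.calibration(n);T=campose(n,tool)
    q=cv2.undistortPoints(np.array([[uv]],float),c['K'],c['dist'])[0,0]
    d=T[:3,:3]@[q[0],q[1],1];return T[:3,3]+d*(z-T[2,3])/d[2]
def clampw(c,p):
    a=c[2];p=np.atleast_2d(p);R=np.array([[np.cos(a),-np.sin(a)],[np.sin(a),np.cos(a)]])
    return np.c_[p[:,:2]@R.T+c[:2],p[:,2]]
E
python3 - <<'E'
from h import *
tc=lambda p:np.array(p)/3.4+[150,140]-.35
sc=lambda p:np.array(p)/4+[195,145]-.4
M=np.array([[45,130,60],[-22,22,66],[-22,-22,66],[142.9,-72.5,122]])/1e3
top=tc([[390,220],[496,323],[545,335],[648,148]]);side=sc([[362,156],[358,270],[388,312],[602,220]])
for u,z in zip(top,M[:,2]):print('t',pix2z(u,'top',z))
for u,z in zip(side,M[:,2]):print('s',pix2z(u,'side',z))
f=lambda c:np.r_[(proj(clampw(c,M),'top')-top).ravel(),(proj(clampw(c,M),'side')-side).ravel()]
r=least_squares(f,[.55,0,-.2]);print(r.x,r.fun.round(1))
print('knob',clampw(r.x,M[3]+[.0335,-.0693,-.034]), proj(clampw(r.x,M[3]+[.0335,-.0693,-.034]),'side'),sc([690,300]))
for a,b,n in((tc([53,357]),tc([187,345]),'top'),(sc([52,85]),sc([137,140]),'side')):
    print(pix2z(a,n,.022),pix2z(b,n,.022))
E
```

```text
t [0.53398693 0.11386881 0.06      ]
t [0.44886912 0.01894948 0.066     ]
t [ 0.44051123 -0.02232284  0.066     ]
t [ 0.59017337 -0.10074534  0.122     ]
s [0.53104289 0.11072931 0.06      ]
s [0.44705036 0.01838904 0.066     ]
s [ 0.43695363 -0.02830582  0.066     ]
s [ 0.58633668 -0.1074685   0.122     ]
[ 0.46438879 -0.00630427 -0.18934247] [ 0.3  0.3 -0.2  0.7  0.5  0.7  1.3 -0.3  0.  -0.7 -0.3 -0.2 -0.6 -1.2
  0.4 -1.4]
knob [[ 0.61094758 -0.17877085  0.088     ]] [[366.94171524 215.55774004]] [367.1 219.6]
[0.41013207 0.39868097 0.022     ] [0.42506713 0.28530071 0.022     ]
[0.40680535 0.39215791 0.022     ] [0.4224871  0.28591447 0.022     ]
```

Emit:
{"fn": "arm_command", "kwargs": {
  "series": "-33 -19.7 0 0 0;-33 -19.7 0 0 0;-33 -19.7 0 0 0;-33 -19.7 0 0 0;-33 -19.7 0 0 0;-33 -19.7 0 0 0;-33 -19.7 0 0 0;-33 -19.7 0 0 0;-33 -19.7 0 0 0;0 0 0 0.117 0;0 0 0 0.117 0;0 0 0 0.117 0;0 0 0 0.117 0;0 0 0 0.117 0;0 0 0 0.117 0;0 0 0 0.117 0;0 0 0 0.117 0;0 0 0 0.117 0;0 0 0 0.117 0",
  "squeeze": 6
}}

```text
time_s: 1.73
tool_pos: [0.4113, 0.3771, 0.2223]
tool_rot: [-180.0, 0.0, 97.3]
force: [0.6, -0.1, -0.0]
grip_width: 0.0872
grasp_force: 0.0
```

```bash
python3 - <<'E'
from h import *
T=pose();im=cams.read_camera('wrist');np.save('T1.npy',T)
o=telemetry.get_obs();print(o['time_s'],o['tool_pos'],o['tool_rot'],o['qpos'].round(1))
cv2.imwrite('pics/w1.png',im)
E
```

```text
1.7833 [0.41137134 0.37711206 0.22225049] [-1.79978169e+02  1.91782823e-02  9.69920548e+01] [-56.1   7.1  11.8  96.9  -1.5  76.2 -37. ]
```

View pics/w1.png

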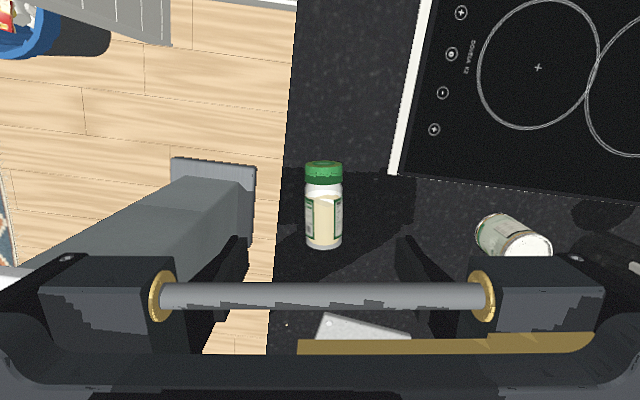

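The jar lies centred below the gripper: cap end at (323,163), cap/glass boundary at about (324,184), base at (323,248), and sides at about x=304 and x=343.

```bash
python3 - <<'E'
from h import *
T=np.load('T1.npy');Ti=np.linalg.inv(T)
for uv in((323.5,162),(323.5,184),(323,248),(304.5,172),(342.5,172),(305,240),(341.5,240)):
    p=pix2z(uv,'wrist',.022,T);print(uv,p.round(4),(Ti@[*p,1])[:3].round(4))
E
```

```text
(323.5, 162) [0.4116 0.3931 0.022 ] [0.0159 0.0024 0.2002]
(323.5, 184) [0.4151 0.366  0.022 ] [-0.0115  0.0025  0.2003]
(323, 248) [0.4258 0.2793 0.022 ] [-0.0988  0.002   0.2003]
(304.5, 172) [0.3902 0.378  0.022 ] [ 0.0036 -0.0207  0.2003]
(342.5, 172) [0.4361 0.3839 0.022 ] [0.0036 0.0255 0.2002]
(305, 240) [0.4009 0.2878 0.022 ] [-0.0872 -0.0216  0.2003]
(341.5, 240) [0.4483 0.2939 0.022 ] [-0.0872  0.0262  0.2003]
```

Emit:
{"fn": "arm_command", "kwargs": {
  "series": "6 2.4 35 0 0;0 0 35 0 0;0 0 35 0 0;0 0 35 0 0;0 0 35 0 0;0 0 28 0 0;0 0 14 0 0;0 0 0 0 0;0 0 0 0 0;0 0 0 0 255;0 0 0 0 255;0 0 0 0 255;0 0 0 0 255;0 0 0 0 255;0 0 0 0 255;0 0 0 0 255;0 0 0 0 255;0 0 0 0 255",
  "squeeze": 5
}}

```text
time_s: 3.28
tool_pos: [0.4132, 0.3836, 0.0057]
tool_rot: [180.0, -0.0, 97.6]
force: [0.5, 0.0, -0.3]
grip_width: 0.0451
grasp_force: 5.0
```

Emit:
{"fn": "arm_command", "kwargs": {
  "series": "-4 0 -12 0 255;-5 0 -12 0 255;-7 0 -10.5 0 255;-7.5 0 -10 0 255;-9.5 0 -8.5 0 255;-10 0 -7.5 0 255;-11 0 -5.5 0 255;-12 0 -5 0 255;-12.5 0 -2.5 0 255;-12.5 0 -1.5 0 255;-12.5 0 0 0 255;-12.5 0 0 0 255;0 0 0 0 255;0 0 0 0 255"
}}

```text
time_s: 4.45
tool_pos: [0.4285, 0.2677, 0.0803]
tool_rot: [-180.0, -0.0, 97.5]
force: [-0.3, 0.9, -1.7]
grip_width: 0.0449
grasp_force: 5.0
```

```bash
python3 - <<'E'
from h import *
T=pose();np.save('T2.npy',T);a=cams.read_camera('side');b=cams.read_camera('top')
p=T[:3,3];u=proj(p-[0,0,.04],'side')[0].astype(int);v=proj(p,'top')[0].astype(int);print(u,v)
f=lambda im,q:cv2.resize(im[max(q[1]-55,0):q[1]+55,q[0]-38:q[0]+38],(380,550),interpolation=cv2.INTER_CUBIC)
cv2.imwrite('pics/s2.png',np.hstack([f(a,u),f(b,v)]))
E
```

```text
[232 177] [205 237]
```

View pics/s2.png

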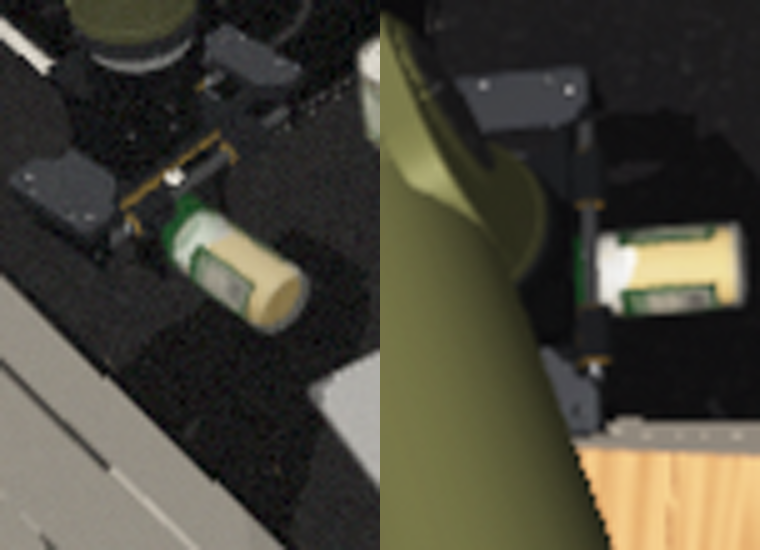

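The jar is held by its cap but is still lying almost level: its base is at right, about column 240 in the top view, so the pinch has not let it swing. I'll ease the grip to 3 N with small jerks and track the base end by code.

Emit:
{"fn": "arm_command", "kwargs": {
  "series": "0 0 0 0 255;0 0 0 0 255;0 0 -20 0 255;0 0 0 0 255;0 0 15 0 255;0 0 -15 0 255;0 0 15 0 255;0 0 0 0 255;0 0 0 0 255",
  "squeeze": 3
}}

```text
time_s: 5.3
tool_pos: [0.4277, 0.2683, 0.0847]
tool_rot: [-179.9, 0.1, 97.6]
force: [0.6, -0.3, -1.5]
grip_width: 0.0451
grasp_force: 3.0
```

```bash
cat >> h.py <<'E'
def tilt():
    T=pose();im=cams.read_camera('top')
    v=proj(T[:3,3]+[0,0,.019],'top')[0].astype(int)
    s=im[v[1]-12:v[1]+13,v[0]+2:v[0]+45].astype(int)
    m=((s.max(2)>110)).sum(0);print('hinge',v,'cols',m)
    o=telemetry.get_obs();print(o['time_s'],o['tool_pos'].round(4),'M',o['wrist_torque'].round(3),'F',o['force'].round(2),o['grip_width'],o['grasp_force'])
E
python3 -c "from h import *;tilt()"
```

```text
hinge [203 236] cols [ 0  0  0  0  0  0  0  0  3 12 10  7  7  7  6  6  0  0  0  0  0  0  0  0
  0  0  0  0  0  0  0  0  0  0  0  0  0  0  0  0  0  0  0]
5.35 [0.4281 0.2685 0.0851] M [-0.072  0.077  0.013] F [ 0.61  0.41 -0.63] 0.044859217822970955 3.0001607886515558
```

```bash
python3 - <<'E'
from h import *
T=pose();c=T[:3,3]+[0,0,.019]
for th in(90,75,60,45):
    t=np.radians(th);d=T[:3,:3]@[-np.cos(t),0,np.sin(t)];n=T[:3,:3]@[-np.sin(t),0,-np.cos(t)]
    print(th,proj(np.array([c+d*.094+n*.022,c+d*.094-n*.022,c]),'top').round(1).tolist())
im=cams.read_camera('side');u=proj(c-[0,0,.04],'side')[0].astype(int)
cv2.imwrite('pics/s3.png',cv2.resize(im[u[1]-40:u[1]+40,u[0]-40:u[0]+40],(560,560),interpolation=cv2.INTER_CUBIC))
E
```

```text
90 [[218.9, 240.2], [204.0, 241.5], [203.6, 236.5]]
75 [[226.3, 239.0], [212.7, 240.9], [203.6, 236.5]]
60 [[232.4, 237.7], [220.8, 239.9], [203.6, 236.5]]
45 [[236.8, 236.3], [228.0, 238.7], [203.6, 236.5]]
```

View pics/s3.png

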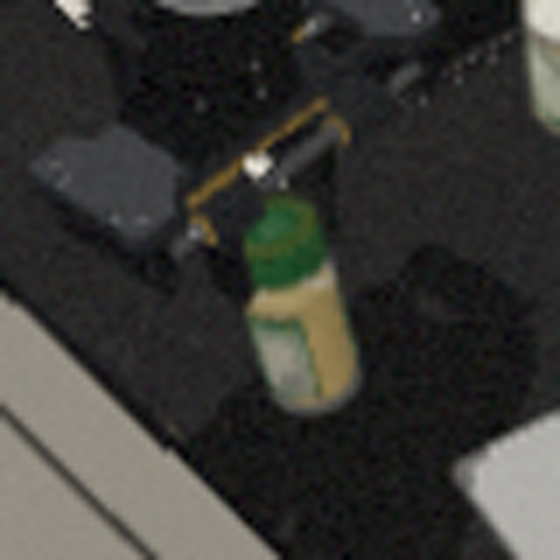

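The jar now hangs upright, cap up between the fingers (base rim at about column 220 in the top view, roughly 88°). I'll press it lightly on the worktop to square it.

Emit:
{"fn": "arm_command", "kwargs": {
  "series": "0 0 4 0 255;0 0 3 0 255;0 0 2 0 255;0 0 2 0 255;0 0 0 0 255"
}}

```text
time_s: 5.82
tool_pos: [0.4289, 0.2685, 0.0747]
tool_rot: [180.0, -0.0, 97.6]
force: [0.5, -0.7, 3.7]
grip_width: 0.045
grasp_force: 3.0
```

Emit:
{"fn": "arm_command", "kwargs": {
  "series": "0 0 0 0 255;0 0 0 0 255;0 0 -33 0 255;0 0 -33 0 255;0 0 -33 0 255;-20 0.5 0 0 255;-35 0.9 0 0 255;-35 0.9 0 0 255;-35 0.9 0 0 255;-35 0.9 0 0 255;-35 0.9 0 0 255;-35 0.9 0 0 255;-30 0.7 0 0 255;-15 0.3 0 0 255;-5 0 0 0 255",
  "squeeze": 25
}}

```text
time_s: 7.07
tool_pos: [0.4719, -0.0113, 0.1729]
tool_rot: [-179.9, 0.0, 97.3]
force: [0.2, -1.1, -0.5]
grip_width: 0.0443
grasp_force: 25.0
```

Emit:
{"fn": "arm_command", "kwargs": {
  "series": "0 0 0 -0.125 255;0 0 0 -0.125 255;0 0 10 -0.125 255;0 0 10 -0.125 255;0 0 10 -0.125 255;0 0 10 -0.125 255;0 0 10 -0.125 255;0 0 10 -0.125 255;0 0 5 -0.125 255;0 0 0 -0.125 255;0 0 0 0 255"
}}

```text
time_s: 7.98
tool_pos: [0.4714, -0.0066, 0.1075]
tool_rot: [-180.0, -0.1, 169.5]
force: [-0.2, -0.2, -0.7]
grip_width: 0.044
grasp_force: 25.0
```

```bash
python3 - <<'E'
from h import *
T=pose();print(T.round(4));o=telemetry.get_obs();print(o['time_s'],o['force'],o['grip_width'])
a=cams.read_camera('side')
u=proj(T[:3,3]-[0,0,.04],'side')[0].astype(int)
b=cams.read_camera('wrist')
cv2.imwrite('pics/s4.png',np.hstack([cv2.resize(a[u[1]-50:u[1]+50,u[0]-40:u[0]+40],(400,500),interpolation=cv2.INTER_CUBIC),cv2.resize(b[100:350,220:420],(400,500))]))
E
```

```text
[[-9.833e-01  1.818e-01 -2.500e-03  4.714e-01]
 [ 1.818e-01  9.833e-01  1.000e-04 -6.600e-03]
 [ 2.400e-03 -3.000e-04 -1.000e+00  1.075e-01]
 [ 0.000e+00  0.000e+00  0.000e+00  1.000e+00]]
7.9833 [-0.23262681 -0.20615191 -0.6841697 ] 0.04399301373008019
```

View pics/s4.png

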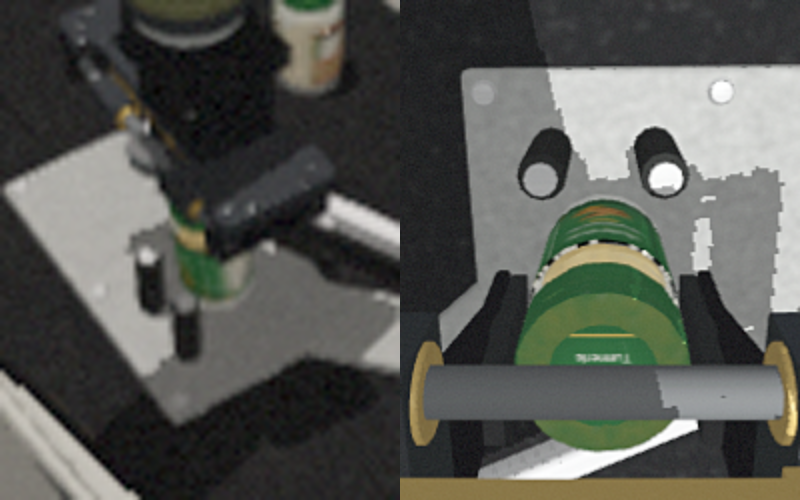

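Here the jar hangs between the fingers. In the wrist picture the post tops are at about (290.5,190.5) and (353,189.5), and the far edge of the base is at about (321,200).

```bash
python3 - <<'E'
from h import *
T=pose();Ti=np.linalg.inv(T);W=[]
for uv in((290.5,190.5),(353,189.5)):
    p=pix2z(uv,'wrist',.066,T);W.append(p);print(p.round(4),(Ti@[*p,1])[:3].round(4))
m=(W[0]+W[1])/2;d=W[0]-W[1];d/=np.linalg.norm(d);print('posts yaw',np.degrees(np.arctan2(d[1],d[0])),'dist',np.linalg.norm(W[0]-W[1]))
for deg in(-10,-5,0,5,10):
    t=np.radians(deg);a=np.array([np.sin(t),0,np.cos(t)]);n=np.array([np.cos(t),0,-np.sin(t)])
    P=np.array([0,0,-.019])+a*.0937+n*.022
    print(deg,proj((T@[*P,1])[:3],'wrist',T))
E
```

```text
[ 0.4424 -0.023   0.066 ] [ 0.0261 -0.0214  0.0422]
[0.4499 0.0201 0.066 ] [0.0269 0.0223 0.0422]
posts yaw -99.92482068767438 dist 0.04372705782802955
-10 [[321.08375516 202.8165924 ]]
-5 [[321.08414284 193.45895966]]
0 [[321.08426167 184.20364016]]
5 [[321.08409795 175.05481025]]
10 [[321.08363471 166.02023887]]
```

Emit:
{"fn": "arm_command", "kwargs": {
  "series": "0 -0.5 8 0 255;0 0 7 0 255;0 0 0 0 255"
}}

```text
time_s: 8.33
tool_pos: [0.471, -0.0084, 0.0918]
tool_rot: [-179.9, -0.2, 169.2]
force: [-0.3, 0.1, -0.9]
grip_width: 0.044
grasp_force: 25.0
```

Emit:
{"fn": "arm_command", "kwargs": {
  "series": "0 0 0 0 255;0 0 2 0 255;0 0 2 0 255;0 0 2 0 255;0 0 1.5 0 255;0 0 0 0 255;0 0 0 0 255",
  "squeeze": 3
}}

```text
time_s: 8.92
tool_pos: [0.4728, -0.0085, 0.0864]
tool_rot: [180.0, 0.0, 169.2]
force: [-0.3, -0.4, 1.6]
grip_width: 0.045
grasp_force: 3.0
```

```bash
cat >> h.py <<'E'
def wcrop(name,x0,x1,y0,y1,s):
    T=pose();np.save('T_'+name+'.npy',T);im=cams.read_camera('wrist')
    cv2.imwrite(f'pics/{name}.png',cv2.resize(im[y0:y1,x0:x1],None,fx=s,fy=s,interpolation=cv2.INTER_CUBIC));return T
E
python3 - <<'E'
from h import *
T=wcrop('w5',240,400,140,290,4)
o=telemetry.get_obs();print(o['time_s'],o['tool_pos'],o['force'],o['grip_width'])
for deg in(-5,0,5):
    t=np.radians(deg);a=np.array([np.sin(t),0,np.cos(t)]);n=np.array([np.cos(t),0,-np.sin(t)])
    P=np.array([0,0,-.019])+a*.0937+n*.022
    print(deg,proj((T@[*P,1])[:3],'wrist',T))
E
```

```text
8.9667 [ 0.47277967 -0.0084612   0.08638083] [ 0.33994176 -1.02628783  1.66563062] 0.04512488979474417
-5 [[321.08263927 193.45783209]]
0 [[321.08273206 184.20252618]]
5 [[321.08253667 175.0537072 ]]
```

View pics/w5.png

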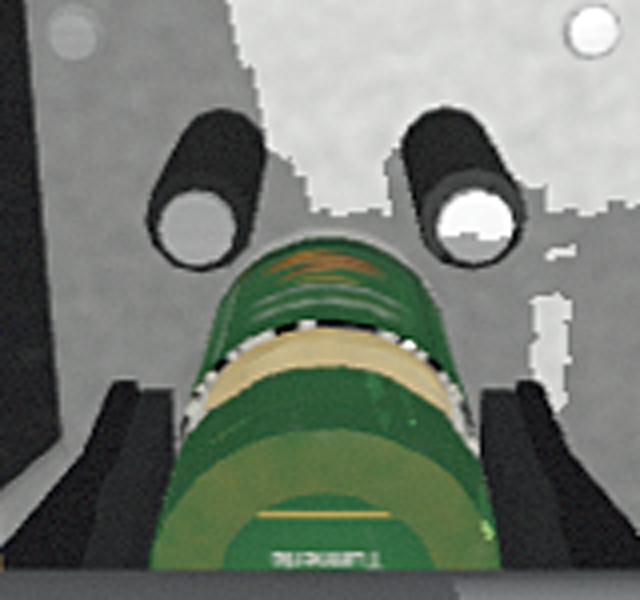

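The base's front edge is at about row 198, cap top edge row 247, cap skirt lower edge row 231; post tops (289,197.5) and (359.5,197). I'll fit offset and tilt.

```bash
python3 - <<'E'
from h import *
T=np.load('T_w5.npy');Ti=np.linalg.inv(T);zc=T[2,3]
for uv in((289,197.5),(359.5,197)):
    print((Ti@[*pix2z(uv,'wrist',.066,T),1])[:3].round(4))
def rows(e,t):
    a=np.array([np.sin(t),0,np.cos(t)]);n=np.array([np.cos(t),0,-np.sin(t)])
    c=np.array([e,0,zc-.012])   # underside centre, flat on the board
    P=[c-a*s+n*r for s,r in((.106,.0225),(.083,.0225),(0,.022),(.003,.022))]
    return proj(np.array([(T@[*p,1])[:3] for p in P]),'wrist',T)[:,1].round(1)
for e in(-.01,-.006,-.003,0):
    for d in(-8,-4,0): print(e,d,rows(e,np.radians(d)))
E
```

```text
[ 0.0279 -0.0202  0.0203]
[0.0282 0.0242 0.0204]
-0.01 -8 [229.  217.9 195.3 195.9]
-0.01 -4 [244.7 228.8 195.7 196.5]
-0.01 0 [260.1 239.6 196.2 197.3]
-0.006 -8 [221.2 211.2 190.7 191.2]
-0.006 -4 [237.1 222.1 191.  191.8]
-0.006 0 [252.7 233.  191.5 192.5]
-0.003 -8 [215.3 206.  187.1 187.6]
-0.003 -4 [231.3 217.  187.5 188.2]
-0.003 0 [247.  227.9 187.9 188.9]
0 -8 [209.4 200.8 183.6 184. ]
0 -4 [225.4 211.8 183.9 184.6]
0 0 [241.3 222.9 184.3 185.3]
```

Emit:
{"fn": "arm_command", "kwargs": {
  "series": "0 0 0 0 0;0 0 0 0 0;0 0 0 0 0;0 0 0 0 0;0 0 0 0 0;-4.5 0 0 0 0;-4.5 0 0 0 0;0 0 8 0 0;0 0 8 0 0;0 0 8 0 0;0 0 0 0 0;0 0 0 0 255;0 0 0 0 255;0 0 0 0 255;0 0 0 0 255;0 0 0 0 255;0 0 0 0 255;0 0 0 0 255",
  "squeeze": 12
}}

```text
time_s: 10.47
tool_pos: [0.4813, -0.0102, 0.0622]
tool_rot: [180.0, 0.0, 169.2]
force: [0.2, -0.0, 0.6]
grip_width: 0.0488
grasp_force: 0.0
```

```bash
python3 - <<'E'
from h import *
T=wcrop('w6',220,420,120,320,4)
o=telemetry.get_obs();print(o['time_s'],o['tool_pos'],o['force'],o['grip_width'])
E
```

```text
10.5167 [ 0.48129821 -0.0101438   0.06219376] [-0.60542762  0.45891024  0.58600875] 0.04467487916158812
```

View pics/w6.png

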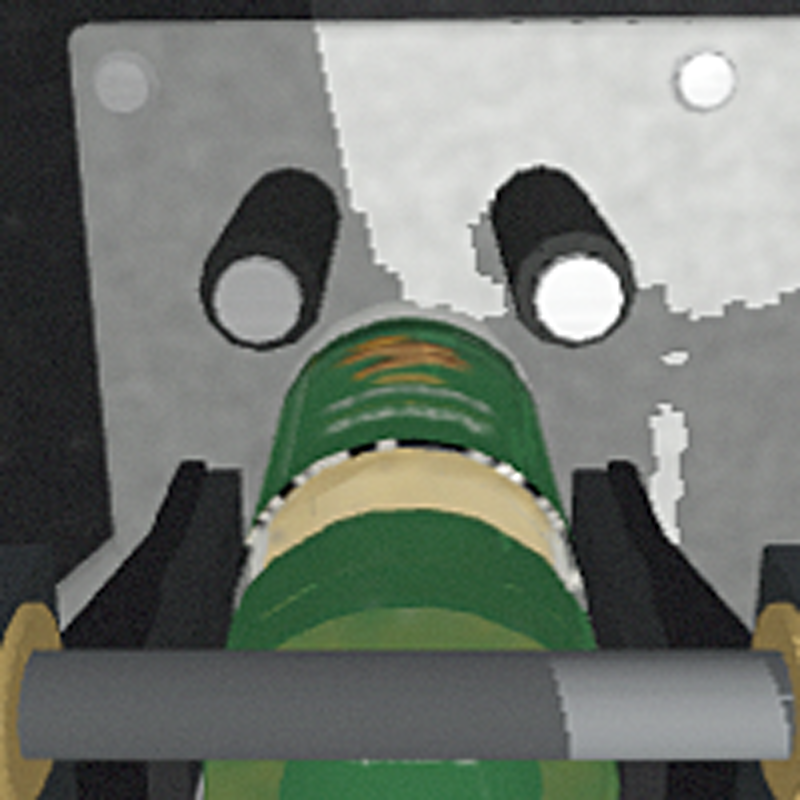

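In this view the jar stands upright. Its base edge is at about row 197.5, skirt at row 247.5 and cap edge at row 271; the post tops are at (284.5,194.5) and (364.8,194).

```bash
python3 - <<'E'
from h import *
T=np.load('T_w6.npy');Ti=np.linalg.inv(T);zc=T[2,3]
for uv in((284.5,194.5),(364.8,194)):
    print((Ti@[*pix2z(uv,'wrist',.066,T),1])[:3].round(4),pix2z(uv,'wrist',.066,T))
def rows(e,t):
    a=np.array([np.sin(t),0,np.cos(t)]);n=np.array([np.cos(t),0,-np.sin(t)])
    c=np.array([e,0,zc-.012])
    P=[c-a*s+n*r for s,r in((.106,.0225),(.083,.0225),(0,.022))]
    return proj(np.array([(T@[*p,1])[:3] for p in P]),'wrist',T)[:,1]
print(least_squares(lambda v:rows(v[0],v[1])-[271,247.5,197.5],[0,0]))
for e in(-.004,-.001,0,.003):print(e,rows(e,0).round(1))
E
```

```text
[ 0.0372 -0.0199 -0.0038] [ 0.44111312 -0.0227894   0.066     ]
[ 0.0375  0.0238 -0.0038] [0.44899418 0.02024294 0.066     ]
     message: `ftol` termination condition is satisfied.
     success: True
      status: 2
         fun: [ 6.274e-01 -9.288e-01  3.091e-01]
           x: [-3.896e-03 -1.820e-02]
        cost: 0.6759391411114811
         jac: [[-2.190e+03  2.635e+02]
               [-1.911e+03  1.808e+02]
               [-1.299e+03  8.497e+00]]
        grad: [-1.886e-05 -3.201e-05]
  optimality: 3.2011594135523524e-05
 active_mask: [ 0.000e+00  0.000e+00]
        nfev: 4
        njev: 4
-0.004 [276.6 250.1 198.1]
-0.001 [270.1 244.3 194.2]
0 [267.8 242.4 192.9]
0.003 [261.1 236.5 188.9]
```

Emit:
{"fn": "arm_command", "kwargs": {
  "series": "0 0 0 0 0;0 0 0 0 0;0 0 0 0 0;-3 0 -8 0 0;0 0 0 0 0;0 0 0 0 255;0 0 0 0 255;0 0 0 0 255;0 0 0 0 255;0 0 0 0 255;0 0 0 0 255;0 0 0 0 255;0 0 0 0 255;0 0 -2.5 0 255;4 1 0 0 255;5 1 0 0 255;4 0 0 0 255;2 0 0 0 255;0 0 2 0 255;0 0 0 0 255",
  "squeeze": 12
}}

```text
time_s: 12.18
tool_pos: [0.4697, -0.0059, 0.0704]
tool_rot: [180.0, 0.0, 169.2]
force: [0.5, -1.0, -0.1]
grip_width: 0.0445
grasp_force: 12.0
```

Emit:
{"fn": "arm_command", "kwargs": {
  "series": "1 0 0.5 0 255;1 0 0 0 255;0 0 0 0 255"
}}

```text
time_s: 12.43
tool_pos: [0.4685, -0.0058, 0.0704]
tool_rot: [180.0, 0.1, 169.2]
force: [1.5, -0.2, -0.3]
grip_width: 0.0444
grasp_force: 12.0
```

Emit:
{"fn": "arm_command", "kwargs": {
  "series": "1 0 0 0 255;0 0 0 0 255;0 0 0 0 255"
}}

```text
time_s: 12.68
tool_pos: [0.4677, -0.0056, 0.0705]
tool_rot: [180.0, 0.1, 169.2]
force: [2.6, -2.1, 1.7]
grip_width: 0.0449
grasp_force: 12.0
```

Emit:
{"fn": "arm_command", "kwargs": {
  "series": "1 0 0 0 255;0 0 0 0 255;0 0 0 0 255"
}}

```text
time_s: 12.93
tool_pos: [0.4668, -0.0054, 0.0706]
tool_rot: [180.0, 0.1, 169.2]
force: [4.0, -2.5, 3.9]
grip_width: 0.0446
grasp_force: 12.0
```

Emit:
{"fn": "arm_command", "kwargs": {
  "series": "0 -1 0 0 255;0 0 0 0 255;0 0 0 0 255",
  "squeeze": 5
}}

```text
time_s: 13.18
tool_pos: [0.4662, -0.0058, 0.0705]
tool_rot: [179.9, 0.1, 169.3]
force: [2.9, -0.1, 5.2]
grip_width: 0.0446
grasp_force: 5.0
```

Emit:
{"fn": "arm_command", "kwargs": {
  "series": "1 0 0 0 255;0 0 0 0 255;0 0 0 0 255"
}}

```text
time_s: 13.43
tool_pos: [0.4655, -0.0057, 0.0706]
tool_rot: [179.9, 0.1, 169.3]
force: [4.5, -0.8, 5.4]
grip_width: 0.0447
grasp_force: 5.0
```

Emit:
{"fn": "arm_command", "kwargs": {
  "series": "0 0 0 0 0;0 0 0 0 0;0 0 0 0 0;0 0 0 0 0;0 0 0 0 0;0 0 0 0 0;0 0 -15 0 0;0 0 -25 0 0;0 0 -35 0 0;0 0 -35 0 0;0 0 0 0 0;0 0 0 0 0"
}}

```text
time_s: 14.43
tool_pos: [0.4661, -0.0059, 0.182]
tool_rot: [179.9, 0.2, 169.2]
force: [-0.4, -0.5, -0.5]
grip_width: 0.0872
grasp_force: 0.0
```

```bash
python3 - <<'E'
from h import *
T=pose();im=cams.read_camera('wrist');np.save('T7.npy',T);cv2.imwrite('pics/w7.png',im)
cv2.imwrite('pics/top7.png',cams.read_camera('top'));cv2.imwrite('pics/side7.png',cams.read_camera('side'))
o=telemetry.get_obs();print(o['time_s'],o['tool_pos'],o['tool_rot'],o['qpos'].round(1))
c=np.array([.4650,-.0060,-.187])
w=lambda p:clampw(c,np.array(p)/1e3)[0]
for nm,p in(('postL',(-22,22,66)),('postR',(-22,-22,66)),('jarbase',(-22,0,12)),('jartop',(0,0,118)),('hubtop',(45,130,60)),('handletop',(142.9,-72.5,122)),('knob',(176.4,-141.8,88))):
    print(nm,w(p).round(4),proj(w(p),'wrist',T).round(1),proj(w(p),'top').round(1),proj(w(p),'side').round(1))
u=proj(w((0,0,118)),'wrist',T)[0]
hsv=cv2.cvtColor(im,cv2.COLOR_BGR2HSV);g=((hsv[...,0]>45)&(hsv[...,0]<80)&(hsv[...,1]>120)).astype(np.uint8)
n,l,s,ce=cv2.connectedComponentsWithStats(g);print([(s[i].tolist(),ce[i].round(1).tolist()) for i in range(1,n) if s[i,4]>60])
# knob candidate
sk=np.array([690,300])/4+[195,145]-.4
p=pix2z(sk,'side',.088);print('knob side',p,'clamp frame',Rt.from_euler('z',-c[2]).apply(p-[c[0],c[1],0]),proj(p,'top'))
a=cv2.imread('pics/top0.png').max(2);print(a[178:198,358:376])
a=cv2.imread('pics/side0.png').max(2);print(a[210:236,356:376])
E
```

```text
14.5833 [ 0.46368181 -0.00610305  0.17876764] [-1.79957498e+02 -1.27842601e-01  1.69241489e+02] [-35.7  -4.3  32.1 112.8   2.4  71.   74.7]
postL [0.4475 0.0197 0.066 ] [[344.  171.2]] [[295.2 235.1]] [[283.9 211.8]]
postR [ 0.4393 -0.0235  0.066 ] [[296.8 171.2]] [[310.3 238.6]] [[291.1 221.3]]
jarbase [ 0.4434 -0.0019  0.012 ] [[320.4 160.4]] [[303.3 239.3]] [[288.3 226.8]]
jartop [ 0.465 -0.006  0.118] [[320.5 212.9]] [[304.1 226.5]] [[293.  202.9]]
hubtop [0.5334 0.1134 0.06  ] [[447.4 234. ]] [[264.5 204.6]] [[285.1 182.8]]
handletop [ 0.5919 -0.1038  0.122 ] [[242.8 358.2]] [[341.4 182.6]] [[345.5 198. ]]
knob [ 0.612  -0.1781  0.088 ] [[188.7 357. ]] [[366.8 179.9]] [[367.  215.3]]
[([305, 174, 35, 11, 89], [322.8, 179.3]), ([298, 187, 50, 23, 238], [321.7, 193.8]), ([305, 208, 34, 24, 550], [321.5, 220.1])]
knob side [ 0.59982965 -0.18947573  0.088     ] clamp frame [ 0.16658943 -0.15521063  0.088     ] [[370.73452571 184.15377271]]
[[ 29  30  31  31  30  29  29  29  29  29  28  28  27  29  29  29  32  38]
 [ 30  31  29  30  31  32  31  31  46  52  39  29  27  29  29  32  33 
[... 2866 characters left out ...]
  45  44
   39  35]
 [178 168 138 131 109 124 124 125 123 118 111 103 106  73  43  36  40  35
   43  43]
 [177 179 175 162 125 124 124 122 122 119 107  84  63  38  43  42  38  43
   35  39]
 [175 175 174 177 148 124 126 125 121 119 110  92  37  39  42  42  44  38
   41  36]
 [174 172 167 181 174 149 119 123 119 115 110  78  30  32  35  30  41  43
   38  38]
 [175 171 154 151 182 168 154 151 118 108  97  56  21  23  30  33  39  41
   39  36]
 [176 169 145 117 119 142 176 174 154  90  74  32  21  25  26  36  40  41
   34  36]
 [175 174 158 135 106 104 119 147 172  87  55  26  28  26  33  39  40  35
   36  42]
 [172 178 175 166 135  98 116 118 121  98  34  23  19  21  28  33  35  36
   36  34]]
```

```bash
python3 - <<'E'
import cv2,numpy as np
np.set_printoptions(linewidth=250)
im=cv2.imread('pics/w7.png')
print('center col bgr');[print(r,im[r,321].tolist(),im[r,310].tolist()) for r in range(154,236,2)]
print(im.max(2)[150:186:1,286:358:2])
E
```

```text
center col bgr
154 [216, 219, 218] [217, 219, 219]
156 [216, 219, 217] [218, 220, 219]
158 [216, 219, 217] [214, 216, 214]
160 [209, 214, 211] [223, 225, 224]
162 [208, 210, 208] [227, 230, 229]
164 [207, 209, 208] [222, 224, 224]
166 [168, 171, 170] [219, 221, 220]
168 [45, 69, 34] [139, 139, 138]
170 [59, 104, 133] [157, 161, 160]
172 [74, 120, 145] [53, 88, 48]
174 [79, 126, 115] [60, 100, 57]
176 [79, 115, 75] [57, 96, 44]
178 [58, 98, 45] [75, 108, 67]
180 [9, 3, 0] [69, 100, 58]
182 [132, 179, 197] [223, 238, 235]
184 [136, 183, 201] [148, 181, 195]
186 [85, 131, 108] [135, 176, 194]
188 [68, 117, 57] [136, 180, 200]
190 [61, 98, 51] [51, 81, 34]
192 [56, 92, 47] [51, 85, 41]
194 [152, 219, 178] [52, 85, 43]
196 [64, 108, 85] [61, 105, 72]
198 [64, 112, 89] [70, 118, 95]
200 [63, 113, 86] [64, 115, 88]
202 [65, 113, 96] [71, 117, 94]
204 [53, 87, 42] [67, 114, 93]
206 [127, 211, 183] [68, 116, 98]
208 [70, 121, 82] [60, 102, 64]
210 [67, 109, 51] [64, 104, 50]
212 [53, 99, 36] [66, 105, 54]
214 [156, 175, 159] [65, 106, 52]
216 [64, 110, 50] [65, 107, 53]
218 [69, 113, 55] [63, 106, 51]
220 [71, 115, 57] [67, 111, 55]
222 [92, 130, 83] [64, 108, 53]
224 [135, 160, 133] [65, 108, 54]
226 [68, 111, 53] [66, 105, 51]
228 [66, 111, 52] [66, 108, 55]
230 [66, 108, 51] [64, 104, 47]
232 [73, 123, 86] [61, 110, 83]
234 [69, 119, 76] [62, 109, 90]
[[137 138 138 ... 215 218 219]
 [143 142 136 ... 217 217 220]
 [144 139 138 ... 219 215 217]
 ...
 [138 138 135 ... 134 133 136]
 [137 135 132 ... 133 139 138]
 [134 136 131 ... 133 134 136]]
```

```bash
python3 - <<'E'
import cv2,numpy as np,sys
np.set_printoptions(linewidth=250,threshold=sys.maxsize)
im=cv2.imread('pics/w7.png').max(2)
print('L');print(im[152:190:2,282:312:2]);print('R');print(im[152:190:2,330:364:2])
E
```

```text
L
[[138 141 144 139 138 134 178 228 223 222 223 222 218 218 215]
 [138 142 144 138 135 136 138 173 227 229 229 223 218 219 219]
 [133 134 137 135 136 143 148 107  76  28  42  83 215 223 220]
 [141 140 135 137 134 141 139  27  44  40  40  37  44 211 216]
 [136 137 139 137 133 139  27  37  47  43  45  37  33 124 225]
 [134 142 143 140 142 115  30  38  33  43  44  44  42  45 230]
 [135 142 138 136 150  30  40  40  43  47  38  45  37  46 224]
 [135 135 135 138 130  36  42  37  30  36  42  54  30 116 221]
 [144 136 128 143  62  40 118 174 175 174  67  78  52 156 139]
 [135 135 133 138  26 106 168 163 161 165 165  40  32 128 161]
 [138 138 137 132  23 146 163 166 163 163 168  69  43  91  88]
 [136 139 141 140  23 155 162 162 163 161 168 112  40 104 100]
 [134 137 138 142  67 118 173 169 167 168 176  44  45  97  96]
 [128 130 134 134 141  38 136 168 170 174  97  33  88  96 108]
 [129 130 132 138 143 142  69  29  51  32  45 109  91  92 100]
 [138 132 134 139 138 137 135 142 148 141 115 107  87  69 238]
 [137 141 137 135 132 135 139 135 136 135 104 108  79 170 195]
 [132 136 134 135 132 137 1
[... 751 characters left out ...]
163  45  49 255 255 255 254 255 238  45 228 214 218 221 216]
 [104 102  74  66 137 255 252 253 252 252 255  46 170 221 225 219 140]
 [109 109 104  52 131 255 250 250 250 250 250  49 148 129 131 129 131]
 [126 104 111  53  58 255 253 252 253 255 181  89 137 136 137 138 133]
 [140 112 122 104  58  76 244 255 255 175  67 140 134 137 142 142 136]
 [ 75 100 113 108  97  81  51  54  62 115 136 135 132 136 137 138 134]
 [177 255  91  93 101  89 118 134 131 134 129 133 133 134 137 136 136]
 [202 197 172 255  70  77 101 213 129 132 133 133 139 138 138 137 136]
 [197 204 199 198 245  53  87 145 127 130 135 131 136 135 134 135 131]
 [110 115 197 202 203 107  87 130 138 134 132 132 130 140 143 137 131]]
```

Emit:
{"fn": "arm_command", "kwargs": {
  "series": "-25.9 -21.4 0 0 255;-25.9 -21.4 0 0 255;-25.9 -21.4 0 0 255;-25.9 -21.4 0 0 255;-25.9 -21.4 0 0 255;-25.9 -21.4 0 0 255;0 0 0 0.124 255;0 0 0 0.124 255;0 0 0 0.124 255;0 0 0 0.124 255;0 0 0 0.124 255;0 0 0 0.124 255;0 0 0 0.124 255;0 0 0 0.124 255;0 0 0 0.124 255;0 0 0 0 255;0 0 0 0 255"
}}

```text
time_s: 16.0
tool_pos: [0.5926, -0.161, 0.1786]
tool_rot: [-179.8, -0.0, 105.5]
force: [-0.4, -0.3, 0.3]
grip_width: 0.0005
grasp_force: 0.0
```

Emit:
{"fn": "arm_command", "kwargs": {
  "series": "0 0 33 0 255;0 0 33 0 255;0 0 25 0 255;0 0 8 0 255;0 0 0 0 255;-3 0 0 0 255;-4 0 0 0 255;-4 0 0 0 255;0 0 0 0 255"
}}

```text
time_s: 16.75
tool_pos: [0.5975, -0.1733, 0.0828]
tool_rot: [179.8, 0.1, 105.3]
force: [-0.4, 0.3, 0.8]
grip_width: 0.0005
grasp_force: 0.1
```

Emit:
{"fn": "arm_command", "kwargs": {
  "series": "-6 0 0.5 0 255;-6 0 0.5 0 255;-6 0 0.5 0 255;-6 0 1.5 0 255;-6 0 1.5 0 255;-6 0 1.5 0 255;0 0 0 0 255"
}}

```text
time_s: 17.33
tool_pos: [0.6055, -0.2087, 0.0747]
tool_rot: [-180.0, 0.1, 105.2]
force: [0.2, -1.4, 0.8]
grip_width: 0.0006
grasp_force: 0.1
```

Emit:
{"fn": "arm_command", "kwargs": {
  "series": "-6 0 3 0 255;-6 0 3 0 255;-5 0 4 0 255;-5 0 4 0 255;-5 0 4 0 255;-5 0 4 0 255;-5 0 4 0 255;0 0 0 0 255"
}}

```text
time_s: 18.0
tool_pos: [0.6149, -0.2436, 0.048]
tool_rot: [-179.9, 0.0, 105.2]
force: [0.2, -0.2, -0.2]
grip_width: 0.0004
grasp_force: 0.0
```

```bash
python3 - <<'E'
from h import *
np.set_printoptions(linewidth=250,threshold=100000)
o=telemetry.get_obs();print(o['time_s'],o['tool_pos'],o['force'])
a=cams.read_camera('side');cv2.imwrite('pics/side8.png',a);b=cv2.imread('pics/side0.png')
k=np.array([.600,-.1875]);d=np.array([.2605,-.9655])
for th in(0,.5,1,1.3,1.5):print(th,proj(np.r_[k+d*.068*np.sin(th),.02+.068*np.cos(th)],'side').round(1),proj(np.r_[k+d*.068*np.sin(th),.02+.068*np.cos(th)],'top').round(1))
print(a.max(2)[214:262:2,352:392:2])
E
```

```text
18.0 [ 0.61494232 -0.24363726  0.04804427] [ 0.18042314 -0.19438151 -0.17289254]
0 [[366.7 219.2]] [[370.  184.1]]
0.5 [[376.  225.4]] [[380.7 182.4]]
1 [[382.5 233.2]] [[387.7 182.6]]
1.3 [[384.1 237.9]] [[389.4 183.5]]
1.5 [[384.3 240.7]] [[389.5 184.5]]
[[102  39  41  33  44  35  39  35  40  31  39  27  26  29  18  20  28  31  38  28]
 [212 181 105  40  37  37  41  37  41  38  31  28  19  16  26  19  23  17  23  30]
 [202 213 214 183 115  40  37  39  39  38  32   6  25  27  21  15  27  15  23  26]
 [130 148 193 213 213 202 150  46  33  29  28  24  27  20  16  16  19  25  26  38]
 [ 56 116 132 140 190 212 213 207 145 113  31  25  16  21  15  23  24  20  18  16]
 [ 21  32  41  95 125 134 182 204 199  41  36  28  29  26  23  23  23  20  29  28]
 [173 131  71  68  61 100  47  38  40  38  44  47  42  37  47  30  13  16  23  30]
 [175 171 172 135 103 100  68  65  69  66  69  67  70  69  66  68  56  34  24  37]
 [170 171 171 171 157  68  74  73  69  68  67  66  66  68  67  66  69  66  83  78]
 [174 171 169 147 136  58  74  72  64  68  67  67  66  63  68  68  67  45  56  74]
 [171 169 171
[... 449 characters left out ...]
20  18  21  28  33  24  26  20  25]
 [ 21  22  18  28  27  21  26  23  18  24  26  19  18  23  20  39  21  25  25  22]
 [ 19  26  26  22  23  25  17  28  23  24  20  20  21  30  21  19  13  27  21  27]
 [ 20  19  22  17  28  19  21  20  27  29  28  25  21  26  20  27  20  20  25  22]
 [ 20  22  24  21  26  21  22  27  22  16  22  22  24  28  28  24  25  28  18  20]
 [ 29  19  21  20  25  26  24  25  18  27  26  26  21  25  28  29  25  28  25  20]
 [ 24  25  27  23  27  23  23  20  28  24  33  28  23  20  29  21   8  21  18  19]
 [ 23  16  16  28  27  30  26  21  23  28  15  21  23  19  23  22  23   6  20  21]
 [ 33  34  35  33  33  32  26  22  19  16  27  27  27  24  22  23  25  21  23  30]]
```

Emit:
{"fn": "arm_command", "kwargs": {
  "series": "0 0 -33 0 0;0 0 -33 0 0;0 0 -33 0 0;35.3 3.1 0 0 0;35.3 3.1 0 0 0;35.3 3.1 0 0 0;35.3 3.1 0 0 0;0 0 0 0 0;0 0 0 0 0"
}}

```text
time_s: 18.8
tool_pos: [0.5906, -0.0988, 0.1481]
tool_rot: [180.0, -0.1, 105.7]
force: [0.4, -0.8, 0.3]
grip_width: 0.0528
grasp_force: 0.0
```

```bash
python3 - <<'E'
from h import *
np.set_printoptions(linewidth=250,threshold=100000)
T=pose();o=telemetry.get_obs();print(o['time_s'],o['tool_pos'],o['tool_rot'],o['force'])
w=cams.read_camera('wrist');cv2.imwrite('pics/w9.png',w);np.save('T9.npy',T)
a=cams.read_camera('side');cv2.imwrite('pics/side9.png',a)
print(a.max(2)[212:248:2,356:394:2])
for z in(.122,.05):print('handle',z,proj([.590,-.104,z],'wrist',T).round(1))
u=proj([.590,-.104,.122],'wrist',T)[0].astype(int)
print(w.max(2)[u[1]-40:u[1]+24:3,u[0]-45:u[0]+45:3])
E
```

```text
18.8 [ 0.59060141 -0.09883759  0.14813527] [ 1.79952981e+02 -1.03792929e-01  1.05656039e+02] [ 0.43813153 -0.82920114  0.30706475]
[[ 32  24  23  23  19  15  22  28  21  31  37  39  39  40  41  46  38  46  35]
 [ 22  23  23  19  24  26  21  27  32  41  38  45  40  39  41  42  43  40  36]
 [ 58  25  28  29  28  27  25  30  26  37  40  37  38  38  39  40  41  38  41]
 [134 109  60  33  26  17  24  16  29  25  39  34  43  34  39  41  40  45  40]
 [135 135 131 126  82  30  25  20  27  22  34  42  42  40  48  42  37  39  45]
 [127 126 136 134 133 127  83  31  25  21  27  42  37  45  45  40  42  33  43]
 [ 36  90 118 127 134 136 131 111  26  27  21  28  38  33  43  39  38  31  41]
 [ 73  66  52  99 117 125 136  72  27  19  22  26  28  33  30  40  43  38  42]
 [102  98 101 121 101 112 103  22  27  14  23  27  22  31  43  38  42  37  42]
 [101 101 107 117 162 157 143  65  20  24  25  24  33  40  35  44  40  39  35]
 [100 108 124 157 179 188 200 201 199 153 109  39  35  42  41  36  42  33  36]
 [ 99 106  96 120 171 120 122 162 183 199 202 202  51  36  39  43  38  41  41]
 [134 138 163 144 127
[... 2517 characters left out ...]
135 137 137 135 137 130 145 181 151  77 187  22  38  41  46  43  37  33  36  37  39]
 [ 39  37  76 217 219 213 214 227 132 135 139 138 137 133 132 145 173 174 174 170  21  34  33  34  36  38  31  32  37  37]
 [ 37  43  50 218 218 211 210 213 207 133 126 131 136 139 137 146 174 171 172 169  50  41  36  33  38  39  34  43  40  37]
 [ 41  44  59 169 215 214 207 212 214 149 123 124 122 122 125 145 173 171 170 168 111  37  31  33  34  37  32  35  46  33]
 [ 30  41  68  79 213 209 212 214 215 148 102 162 155 160 151 139 173 173 169 167 136  35  38  40  38  36  39  35  32  29]
 [ 38  37  54  43 213 206 211 210 210 230 147 166 165 168 157 139 172 170 170 170  13  38  39  46  36  29  46  38  38  39]]
```

```bash
python3 - <<'E'
import cv2,numpy as np
w=cv2.imread('pics/w9.png').max(2)
print('cols 230..410 step2, rows 100..300 step 4')
for r in range(100,300,4):print(r,''.join('#%*=-. '[min(6,6-w[r,c]//40)] if 0 else ' .:-=+*#@'[w[r,c]*8//255] for c in range(230,410,2)))
E
```

```text
cols 230..410 step2, rows 100..300 step 4
100                                                                                           
104                                                                                           
108                                                                                           
112                                                                                           
116                                                                                           
120                                                                                           
124                                                                                           
128                                                                                           
132                                                                                           
136                                                                                           
140                                                                                           
144          
[... 3057 characters left out ...]
                                                                
276                                                                                           
280                                                                                           
284                                                                                           
288                                                                                           
292                                                                                           
296                                                                                           <stdin>:4: RuntimeWarning: overflow encountered in scalar multiply
```

```bash
python3 - <<'E'
import cv2,numpy as np
w=cv2.imread('pics/w9.png').max(2).astype(int)
print('cols 240..410 step2')
for r in range(120,292,4):print(r,''.join(' .:-=+*#@'[w[r,c]*8//255] for c in range(240,412,2)))
E
```

```text
cols 240..410 step2
120 +#***********************-:..:- ...:...##@@##@#:.....................:................
124 ==++***********************-......:....##@@##@#................:......................
128 =====+=******************#*+.....:::...*#@@##@#................:::....................
132 =======-=+**************##**-....::....*#@###@#..............................:........
136 ==========--+****************..........*#@#@#@#........................:..............
140 :============--#*************=.....:...##@@##@#.::....................................
144  -====-==========#***#********:........##@###@#..:....................................
148 ..=========-========###****#**+ .......*#@@#@@#.........................::............
152 ...====================+##*****-.......*#@#@#@#.............:....:....................
156 ...:=======================#****.......*#@#@@@#............:.....................::...
160  ...==========================+*=......*#@@##@# ........:.............................
164 . . .===========================*-.....*#@@@#@# ........::.................
[... 2132 characters left out ...]
*******==-++=++-=++++++=............. ............    . .......
264 ..  ... .......... ...=******+*#++++++:=++++++-........................ ..  . . ......
268  . .   ................+*******#+@=+++:-++++++- ........................... . .   ....
272 ..      ..... ..........+*-...*#:@@@=+:-++++++-...............  ............. .. .  ..
276   ..............................-@@@@@:-++++++-.................... ........ .     ...
280  ..   ..........................-@@@@@:-++++++-....  .......... ............       .. 
284 ::::::::::::::::::::::::::::::::::::::::::::::::::::::::::::::::::::::::::::::::::::::
288 ::::::::::::::::::::::::::::::::::::::::::--------------------------------------------
```

```bash
python3 - <<'E'
from h import *
T=np.load('T9.npy');Ti=np.linalg.inv(T)
for uv,z in(((326,199),.05),((327,246.5),.122),((326,150),.05),((326,278),.05)):
    p=pix2z(uv,'wrist',z,T);print(p.round(4),(Ti@[*p,1])[:3].round(4))
E
```

```text
[ 0.5939 -0.0959  0.05  ] [0.0018 0.0039 0.0981]
[ 0.5965 -0.1068  0.122 ] [-0.0094  0.0035  0.0261]
[ 0.5818 -0.0536  0.05  ] [0.0458 0.0037 0.0982]
[ 0.6163 -0.1741  0.05  ] [-0.0796  0.0043  0.098 ]
```

Emit:
{"fn": "arm_command", "kwargs": {
  "series": "-4 4 0 0 0;0 0 0 0 0;0 0 28 0 0;0 0 28 0 0;0 0 20 0 0;0 0 7 0 0;0 0 0 0 0;0 0 0 0 255;0 0 0 0 255;0 0 0 0 255;0 0 0 0 255;0 0 0 0 255;0 0 0 0 255;0 0 0 0 255;0 0 0 0 255;0 0 0 0 255;0 0 0 0 255;0 0 0 0 255",
  "squeeze": 15
}}

```text
time_s: 20.4
tool_pos: [0.5952, -0.1055, 0.065]
tool_rot: [180.0, -0.0, 105.3]
force: [0.1, 0.4, -0.1]
grip_width: 0.0215
grasp_force: 0.0
```

Emit:
{"fn": "arm_command", "kwargs": {
  "series": "0 0 0 0 255;0 0 0 0 255;0 0 0 0 255",
  "squeeze": 20
}}

```text
time_s: 20.65
tool_pos: [0.5954, -0.1055, 0.0651]
tool_rot: [180.0, 0.0, 105.3]
force: [1.6, 0.1, -1.0]
grip_width: 0.0173
grasp_force: 20.0
```

Emit:
{"fn": "arm_command", "kwargs": {
  "series": "0.1 -5.6 0 0.025 255;0.1 -5.6 0 0.025 255;0 0 0 0 255;0 0 0 0 255"
}}

```text
time_s: 20.98
tool_pos: [0.5838, -0.1084, 0.0651]
tool_rot: [180.0, -0.0, 102.4]
force: [0.7, -0.9, -0.9]
grip_width: 0.0173
grasp_force: 20.0
```

Emit:
{"fn": "arm_command", "kwargs": {
  "series": "0.1 -5.6 0 0.025 255;0.1 -5.6 0 0.025 255;0.1 -5.6 0 0.025 255;0.1 -5.6 0 0.025 255;0.1 -5.6 0 0.025 255;0.1 -5.6 0 0.025 255;0 0 0 0 255"
}}

```text
time_s: 21.57
tool_pos: [0.5498, -0.1132, 0.0651]
tool_rot: [-180.0, -0.0, 93.7]
force: [2.5, -2.5, -3.5]
grip_width: 0.0176
grasp_force: 20.0
```

Emit:
{"fn": "arm_command", "kwargs": {
  "series": "0.1 -5.6 0 0.025 255;0.1 -5.6 0 0.025 255;0.1 -5.6 0 0.025 255;0.1 -5.6 0 0.025 255;0.1 -5.6 0 0.025 255;0.1 -5.6 0 0.025 255;0 0 0 0 255"
}}

```text
time_s: 22.15
tool_pos: [0.5168, -0.113, 0.0651]
tool_rot: [180.0, 0.0, 85.2]
force: [2.3, -4.1, -4.7]
grip_width: 0.0175
grasp_force: 20.0
```

Emit:
{"fn": "arm_command", "kwargs": {
  "series": "0.1 -4.5 0 0.02 255;0.1 -4.5 0 0.02 255;0.1 -4.5 0 0.02 255;0.1 -4.5 0 0.02 255;0 0 0 0 255;0 0 0 0 255"
}}

```text
time_s: 22.65
tool_pos: [0.5005, -0.1111, 0.0652]
tool_rot: [179.8, 0.1, 80.6]
force: [6.5, -5.5, -8.4]
grip_width: 0.0174
grasp_force: 20.0
```

```bash
python3 - <<'E'
from h import *
o=telemetry.get_obs();p=o['tool_pos'];print(o['time_s'],p,o['tool_rot'],o['force'],o['grip_width'])
# pivot from circle r=.225 with start/end, compared with the model pivot
piv=np.array([.5334,.1134]);p0=np.array([.5953,-.1055])
for q in(p0,p[:2]):v=q-piv;print(np.linalg.norm(v),np.degrees(np.arctan2(*v[::-1])))
v0=p0-piv;v1=p[:2]-piv;print('angle',np.arctan2(v0[1],v0[0])-np.arctan2(v1[1],v1[0]),2*np.arcsin(np.linalg.norm(p[:2]-p0)/.45))
a=cams.read_camera('side');cv2.imwrite('pics/side10.png',a);cv2.imwrite('pics/top10.png',cams.read_camera('top'))
E
```

```text
22.65 [ 0.50049795 -0.11112616  0.0651505 ] [1.79817673e+02 1.06021795e-01 8.06412726e+01] [ 6.51470135 -5.54780264 -8.35644746] 0.017355320554121076
0.22748366974356643 -74.21028936763685
0.22692409023291085 -98.33678272737625
angle 0.42108674608800123 0.42528145408964735
```

Emit:
{"fn": "arm_command", "kwargs": {
  "series": "-0.7 -2.3 0.5 0.01 255;-0.7 -2.3 0.5 0.01 255;0 -2.3 0 0.01 255;0 0 0 0 255;0 0 0 0 255;0 0 0 0 255"
}}

```text
time_s: 23.25
tool_pos: [0.4955, -0.1103, 0.0651]
tool_rot: [179.6, 0.0, 79.0]
force: [7.7, -3.5, -4.2]
grip_width: 0.0179
grasp_force: 20.0
```

```bash
python3 - <<'E'
from h import *
o=telemetry.get_obs();p=o['tool_pos'];print(o['time_s'],p,o['tool_rot'],o['force'],o['grip_width'])
p0=np.array([.5953,-.1055]);print('angle',2*np.arcsin(np.linalg.norm(p[:2]-p0)/.45))
im=cams.read_camera('top');cv2.imwrite('pics/top11.png',im);w=im.max(2).astype(int)
c=np.array([.4650,-.0060,-.187])
for nm,q in(('jartop',(0,0,118)),('jarbase',(0,0,12)),('postL',(-22,22,66)),('padface',(22,0,35))):print(nm,proj(clampw(c,np.array(q)/1e3)[0],'top').round(1))
hsv=cv2.cvtColor(im,cv2.COLOR_BGR2HSV);g=(hsv[...,0]>45)&(hsv[...,0]<80)&(hsv[...,1]>110)&(hsv[...,2]>50)
for r in range(205,248):print(r,''.join('G' if g[r,k] else ' .:-=+*#@'[w[r,k]*8//255] for k in range(270,345)))
E
```

```text
23.25 [ 0.49549218 -0.1103157   0.06505061] [1.79649681e+02 1.92655354e-02 7.89943560e+01] [ 7.65085608 -3.52562327 -4.24541964] 0.017905685310269957
angle 0.44783942683045613
jartop [[304.1 226.5]]
jarbase [[305.1 232.1]]
postL [[295.2 235.1]]
padface [[306.6 223.7]]
205 #####**********************************+++==-:.. .::::::-------------------
206 ##########***********************************+==-::::::--------------------
207 ###############*********************************=::::::--------------------
208 ###################*****************************=:::::---------------------
209 *#######################***********************+::::::---------------------
210 :===**#######################*****************+-:::::----------------------
211 .+++++==+*######################**************=:::::-----------------------
212 =*****++++=-=+*#######################*******+-:::::-----------------------
213 **********++++++++**######################***=:::::------------------------
214 *****************+++==+*####################*-:::::------------------------
215 ********************++++=-=
[... 1908 characters left out ...]
********+:. .=*+::::::------------------------------------::
240 ************************++=+**=::::::------------------------------------::
241 *****************************+::::::------------------------------------:::
242 *************###************+-::::::------------------------------------:::
243 =++**********####***********=::::::------------------------------------::::
244 ..:-=++*******###**********+-:::::-------------------------------------::::
245    ...:-==++***************=::::::------------------------------------:::::
246    ..   ...:-=+++*********+-:::::------------------------------------::::::
247 .           ...:-==++*****=::::::------------------------------------::::::
```

Emit:
{"fn": "arm_command", "kwargs": {
  "series": "0 -0.5 0 0 255;0 0 0 0 255;0 0 0 0 255;0 0 0 0 255"
}}

```text
time_s: 23.63
tool_pos: [0.4951, -0.1103, 0.0651]
tool_rot: [179.6, 0.0, 79.0]
force: [8.9, -3.7, -5.6]
grip_width: 0.0172
grasp_force: 20.0
```

```bash
python3 -c "
from cell import env;print(env.sign_off())"
```

```text
the job is handed in; nothing more can be done
None
```

The jar stands upright, cap up, against the posts. I flipped the catch over first, then pulled the lever to about 0.45 rad, and the gripper is still holding the handle with about 9 N on it. I handed the job in at about 23.6 s; the hand-in returned no verdict.

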